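# Fit the sanding drum onto the splined spindle

## Robot

A 6-joint arm with a two-finger parallel gripper is mounted at the origin on a cart in front of the work surface, level with it; the furniture and walls round the work are solid. World frame = base frame: x ahead of the robot, y to its left, z up, the work surface at z = 0. Lengths are in m, angles in rad, forces in N, time in s.
With the tool pointing down it reaches from about 0.35 to 0.775 m from the base axis. Payload 5.5 kg.
Tool frame: the origin (TCP) lies midway between the tips of the shut fingers; the grasp point (between the pads) lies 19 mm behind it; z points along the fingers, y is the line along which they close (so a half turn about z gives the same grasp; the last joint's range is limited). The gripper opens to 85 mm and grips with 20 to 120 N. Pads are 22 mm wide; open, the fingers measure 114 mm over their backs; the gripper's body (76 mm by 85 mm) begins 54 mm behind the grasp point. The pads swing forward as they close: fully open they stand 13 mm farther back than shut.
Start: joints at [1.047, 0.313, 0.046, 1.304, 0, 1.431], TCP at [0.215, 0.533, 0.196] pointing down, gripper open.
Joint ranges: [-2.76, 2.76], [-0.86, 1.69], [-1.03, 1.26], [-2.2, 2.34], [-1.47, 1.5], [-3.14, 3.14]. Speed limits (rad/s): [2.57, 2.57, 3.14, 3.14, 3.14, 3.14].

## Interface

Orientations are given as a unit quaternion [w, x, y, z].
In Python, from workcell import telemetry, imaging, env gives the robot as it stands. The module is installed in compiled form; this text tells all that it offers.
- The arm moves only by the tool step_arm, never from a script. Its argument "moves" is a list of rows, each a list of 3 entries, a list of its own where there are three numbers: the shift along the tool's x, y, z in mm, then the turn, a rotation vector about the tool's x, y, z in rad, then the finger opening in mm, from 0 to 85.4. A call has 1 to 8 rows; each row is the pose to reach, as a shift and turn from the pose commanded when the call began, along the tool's axes at that moment; what a row does not reach only later rows make up. A row lasts 1/12 s, in which the tool goes at most 41.7 mm and 7.16 degrees, less where a joint would pass 70% of its speed; a pose out of reach is approached as far as the arm can. A call with a gripper value outside its range is refused whole. The fingers move at their own pace and stop on an object; "grip_force" is the grip in N (left out, the last holds). Time passes only in rows, so rows that repeat a pose let the fingers close. It gives the time, the measured TCP pose, the force, the opening and the grip force at its end, in the units of the state.
- telemetry.get_state(): the state, without advancing time (a new reading comes with each control period).
- imaging.read_camera(name): name is "scene" or "top"; returns the picture (400x640x3 uint8, red, green, blue); there is no depth.
- imaging.camera_params(name): a dict with "camera_matrix" (3x3 intrinsics, pixels), "D" ([k1, k2, p1, p2, k3] as OpenCV has them; the pictures are not rectified), "pose" (4x4, takes a point from camera to world coordinates). Camera axes: x right, y up, looking along -z (the intrinsics and any distortion apply to the point x, -y, -z); pixel columns grow to the right and rows downward; lengths in m; the calibration is good to about 2 mm. A picture is of the moment at which its call begins. camera_params takes no time and is no camera call.
- env.hand_in(): hands the job in; it is judged then, once.
The state is a dict: "clock": time; "joint_pos": joint angles; "qvel": joint speeds; "tau": joint torques, N m; "tcp_pos": TCP position; "orientation": TCP orientation; "wrist_force": force on the tool from outside, world axes, zero at the start; "ft_torque": the same for the moment, N m; "finger_gap": finger opening in m; "grip_force": force on a finger pad.
Only numpy, scipy, OpenCV 4.12 (cv2) and the standard library are available. Lean on these libraries where they do the work, as an engineer would, in place of code of your own. Each camera call takes 0.05 s, during which the arm holds its last target. There are 200 camera calls.

## Task

Pick up the sanding drum by its hexagonal boss and fit it onto the upright splined spindle of the bench drive unit. Set its bore over the spindle nose, press lightly while rocking it to and fro about the upright axis until the teeth mesh, then slide it fully home on the flange and let go. Do not force it: never press the drum on the spindle with more than about 5 kilos (50 N), and leave the thread spool, the wax block and the sharpening stone where they are.

Things in the scene. Friction and masses are not known exactly. Their poses are not given: they have to be found in the camera images.
- drum_boss (a point): Mid-height of the hexagonal grip boss of the loose sanding drum, on its axis: 68 mm above the drum's underside, 18 mm below the boss top, 22 mm above the round part. Bare-metal boss, solid, 36 mm across flats, 40 mm high; flats face the x axis and every 60 degrees from it. z is up along the drum's axis.
- drum: The sanding drum, 0.25 to 0.42 kg, 86 mm high with its boss: round part 62 mm across, 46 high, brown sleeve. Stands bore down; origin: centre of underside, z up. Blind bore 42 mm deep, 34 across, with six equal inner keys 6.2 mm wide, from the underside to 30 up, reaching in to 26 mm across; one key lies on the x axis, the rest every 60 degrees.
- spindle_seat (a point): Point on the spindle's axis at flange top, 46 mm above the bench, where the drum's underside must rest; z up, x and y are the housing's, NOT the teeth's. From here up: six equal teeth 6.2 mm wide, 0 to 26 mm (24 mm across roots, 32 across teeth), then a plain tapering nose, 22.4 mm across, to 38 mm. Keys off the gaps stand on the tooth ends, 26 mm up.
- drive: Bolted-down drive unit: grey housing 152 x 116 mm, 36 high, steel flange 56 mm across, upright spindle; origin on spindle axis at bench height. The tooth angle differs each time and is not measured. Play is 1.5 mm: the drum drops on only within about 3 degrees, every 60 degrees. The spindle is braked; it turns only above 0.15 N m.
- spool: Bystander: waxed thread on a wooden spool, 45 mm across and 55 mm high, standing; origin at the centre of its underside. Leave alone.
- wax: Bystander: small grooved beeswax block, 34 x 55 x 21 mm; origin at the centre of its underside. Leave alone.
- stone: Bystander: two-grit sharpening stone, 50 x 150 x 25 mm; origin at the centre of its underside. Leave alone.

How it is judged:
On the way, in this order (a step that is already met when the one before it is completed fails the run):
1. the drum is lifted clear of the bench and brought over the spindle nose (horizontal distance between drum_boss and spindle_seat below 0.03 m and z of drum in the frame of spindle_seat above 0.022 m), for 0.1 s.
2. the teeth mesh: the drum goes down past the tooth ends, upright on the spindle axis (horizontal distance between drum and spindle_seat below 0.004 m and z of drum in the frame of spindle_seat below 0.018 m), for 0.1 s.
At the end, for the whole second after the job is handed in: The drum stands still and upright (within 3.5 degrees) on the spindle, let go, its axis within 4 mm of the spindle's and its underside within 3 mm of the flange (horizontal distance between drum and spindle_seat below 0.004 m and z of drum in the frame of spindle_seat below 0.003 m and angle between drum's own z axis and vertical below 0.06 rad and linear speed of drum below 0.02 m/s and contact force between the fingers and drum below 0.1 N); the robot touches nothing.
It fails at once if the drum is pressed on the drive unit with more than 50 N (contact force between drum and drive above 50 N).
It fails at once if the spool is moved by more than 20 mm (distance of spool from where it was at the start of the episode above 0.02 m).
It fails at once if the wax block is moved by more than 20 mm (distance of wax from where it was at the start of the episode above 0.02 m).
It fails at once if the sharpening stone is moved by more than 20 mm (distance of stone from where it was at the start of the episode above 0.02 m).
It also fails if it takes over 54 s, if anything falls off the work surface, if the arm or the gripper's body presses on something with over 40 N, if the wrist force passes 120 N, or if a joint passes its speed limit or range.

## Working session

There is one attempt and no reset: what is moved stays moved. The work goes in short steps, Python scripts to look and compute and a tool call to move; the robot and the scene stay as the last step left them, time stands still between calls to the robot, and variables do not carry over. Pictures are saved under pics/ and viewed, at most 10 in all, crops included, and the job is handed in when it is done.

Besides the shell and the picture viewer there is one more tool, called after ">>>" by a JSON object that holds its "op" and its "data", one argument or row to a line. step_arm: Moves the arm, as the interface text tells. Its arguments: {"type":"object","properties":{"moves":{"type":"array"},"grip_force":{"type":"number"}},"required":["moves"]}

```bash
mkdir -p pics; cat > h.py <<'E'
import numpy as np, cv2
from workcell import telemetry, imaging, env
from scipy.spatial.transform import Rotation as R
def ray(cam,u,v):
    p=imaging.camera_params(cam);K=np.array(p["camera_matrix"],float);D=np.array(p["D"],float);T=np.array(p["pose"])
    x,y=cv2.undistortPoints(np.array([[[u,v]]],float),K,D)[0,0]
    d=T[:3,:3]@np.array([x,-y,-1.]); return T[:3,3],d
def atz(cam,u,v,z):
    o,d=ray(cam,u,v); return o+d*(z-o[2])/d[2]
def proj(cam,P):
    p=imaging.camera_params(cam);K=np.array(p["camera_matrix"],float);D=np.array(p["D"],float);T=np.array(p["pose"])
    c=(np.atleast_2d(P)-T[:3,3])@T[:3,:3]*[1,-1,-1]
    return cv2.projectPoints(c,np.zeros(3),np.zeros(3),K,D)[0][:,0]
def snap(cam,name,crop=None,s=1):
    im=imaging.read_camera(cam)[:,:,::-1]
    if crop: a,b,c,d=crop; im=im[b:d,a:c]
    cv2.imwrite("pics/"+name,cv2.resize(im,None,fx=s,fy=s,interpolation=cv2.INTER_CUBIC)); 
def tool(dw):  # world vector mm -> tool axes
    q=telemetry.get_state()["orientation"]; return R.from_quat(np.roll(q,-1)).inv().apply(dw)
E
python3 - <<'E'
from h import *
snap("top","t0.png");snap("scene","s0.png")
s=telemetry.get_state();print(s)
for c in("top","scene"):p=imaging.camera_params(c);print(np.round(p["pose"],3),p["camera_matrix"],p["D"])
E
```

```text
{'clock': 0.1, 'joint_pos': array([1.04741710e+00, 3.13920145e-01, 4.51299090e-02, 1.30359957e+00,
       3.31338559e-06, 1.43118701e+00]), 'qvel': array([ 6.98975384e-04, -2.39758563e-03,  2.52652345e-03, -5.93802344e-05,
        6.40279213e-04, -1.36874716e-03]), 'tau': array([ 3.05049674e-03, -4.81723988e+01,  2.99244726e+01,  1.27037993e-02,
       -5.43128363e-05,  2.29885273e-06]), 'tcp_pos': array([0.21505555, 0.53273916, 0.19551628]), 'orientation': array([-2.60869699e-04,  1.90709533e-01,  9.81646188e-01, -7.52821472e-04]), 'wrist_force': array([-0.08318982,  0.54305201, -0.93607135]), 'ft_torque': array([ 0.02591189, -0.01660469,  0.0369192 ]), 'grip_force': 0.0, 'finger_gap': 0.08527841486894033}
[[-0.005  0.994 -0.112  0.471]
 [-1.    -0.002  0.027  0.098]
 [ 0.027  0.112  0.993  0.932]
 [ 0.     0.     0.     1.   ]] [[364.01382346   0.         323.05401941]
 [  0.         364.01382346 199.92241965]
 [  0.           0.           1.        ]] [-0.04675203  0.          0.          0.          0.        ]
[[-0.918  0.352 -0.182  0.36 ]
 [-0.396 -0.803  0.446  0.519]
 [ 0.011  0.482  0.876  0.959]
 [ 0.     0.     0.     1.   ]] [[443.26039016   0.         320.12221857]
 [  0.         443.26039016 198.14624525]
 [  0.           0.           1.        ]] [-0.10255494  0.          0.          0.          0.        ]
```

View pics/t0.png

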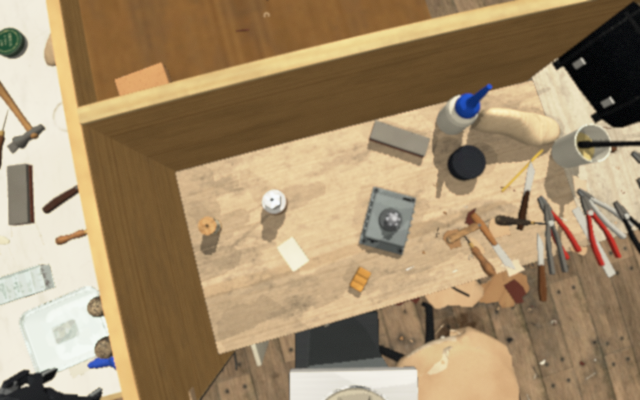

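View pics/s0.png

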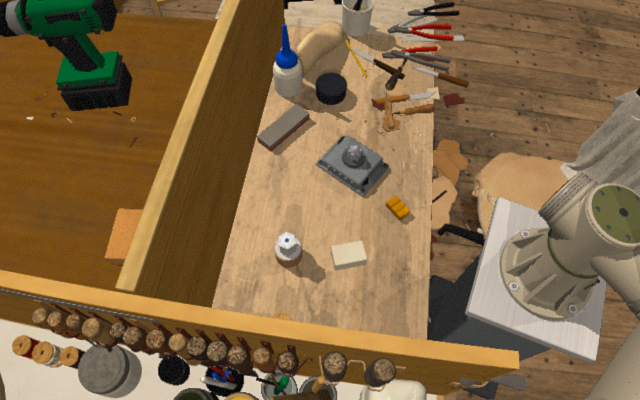

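The top view shows the drum at (273,202), the drive at (388,220) with its spindle near (391,218), the spool at (207,225), the wax at (360,280) and the stone at (398,140). Next I'll enlarge the drum and spindle.

```bash
python3 - <<'E'
from h import *
a=imaging.read_camera("top")[:,:,::-1];b=imaging.read_camera("scene")[:,:,::-1]
f=lambda im,x,y:cv2.resize(im[y:y+60,x:x+80],None,fx=5,fy=5,interpolation=cv2.INTER_CUBIC)
cv2.imwrite("pics/c1.png",np.vstack([np.hstack([f(a,235,172),f(a,350,190)]),np.hstack([f(b,250,220),f(b,315,130)])]))
for c,P in (("top",[(273,202,.086),(391,218,.084),(207,225,.055),(177,172,0),(217,352,0),(70,110,.2),(60,0,.2),(120,400,.2),(80,105,.2)]),):
  for u,v,z in P: print(u,v,atz(c,u,v,z).round(3))
print(proj("top",[[.215,.533,.2]]),proj("scene",[[.215,.533,.2]]))
for u,v in((80,105),(180,170)):pass
E
```

```text
273 202 [0.562 0.192 0.086]
391 218 [ 0.524 -0.084  0.084]
207 225 [0.51  0.353 0.055]
177 172 [0.65  0.451 0.   ]
217 352 [0.199 0.337 0.   ]
70 110 [0.745 0.609 0.2  ]
60 0 [1.    0.657 0.2  ]
120 400 [0.165 0.473 0.2  ]
80 105 [0.756 0.588 0.2  ]
[[ 90.55243231 373.29079956]] [[399.83833655 482.69101358]]
```

View pics/c1.png

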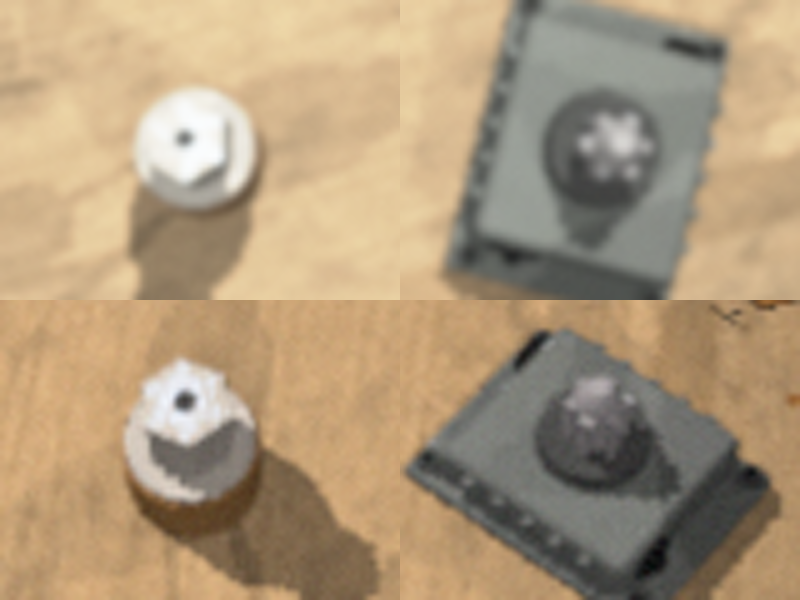

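```bash
cat > ov.py <<'E'
from h import *
a=imaging.read_camera("top")[:,:,::-1];b=imaging.read_camera("scene")[:,:,::-1]
def f(cam,im,x,y,curves,s=10,w=40,h=30):
    o=cv2.resize(im[y:y+h,x:x+w],None,fx=s,fy=s,interpolation=cv2.INTER_CUBIC)
    for P,col in curves:
        q=(proj(cam,P)-[x,y]+.5)*s-.5
        cv2.polylines(o,[q.round().astype(np.int32)],True,col,1)
    return o
def ring(c,r,z,n=60,ph=0): 
    t=np.arange(n)*2*np.pi/n+ph; return np.c_[c[0]+r*np.cos(t),c[1]+r*np.sin(t),0*t+z]
E
python3 - <<'E'
from ov import *
g=lambda x,y,x0,y0:((x+.5)/5-.5+x0,(y+.5)/5-.5+y0)
for n,c,u,z in[("hole","top",g(185,138,235,172),.086),("round","top",g(195,150,235,172),.046),("hole","scene",g(185,100,250,220),.086),("round","scene",g(191,137,250,220),.046),
 ("flange","top",g(201,148,350,190),.046),("flange","scene",g(192,132,315,130),.046)]: print(n,c,atz(c,*u,z)[:2].round(4))
d=(.5655,.192);s=(.518,-.084)
G=(0,255,0);Rr=(0,0,255)
D=[(ring(d,.031,.046),G),(ring(d,.018/np.cos(np.pi/6),.086,6,np.pi/3),Rr)]
S=[(ring(s,.028,.046),G),(ring(s,.0112,.075),Rr)]
cv2.imwrite("pics/o1.png",np.vstack([np.hstack([f("top",a,254,185,D),f("top",a,372,204,S)]),np.hstack([f("scene",b,268,230,D),f("scene",b,333,140,S)])]))
E
```

```text
hole top [0.5685 0.1952]
round top [0.5672 0.1948]
hole scene [0.5675 0.1966]
round scene [0.5669 0.1969]
flange top [ 0.5231 -0.0894]
flange scene [ 0.5228 -0.0881]
```

View pics/o1.png

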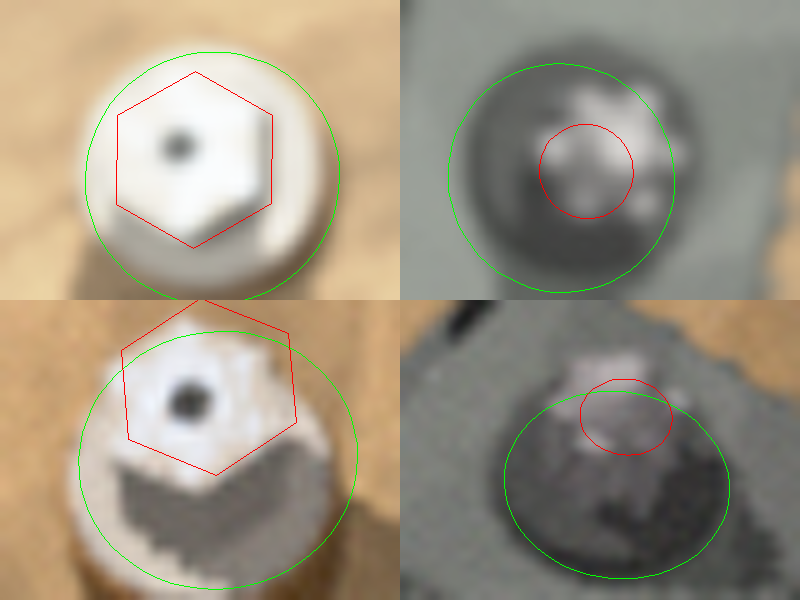

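The overlay at my rough first guess is off by about 3-5 mm. The measured centres agree between cameras: drum about (0.567, 0.196), flange about (0.523, -0.089). I'll redraw it there.

```bash
python3 - <<'E'
from ov import *
d=(.5675,.1959);s=(.523,-.0887)
G=(0,255,0);Rr=(0,0,255)
D=[(ring(d,.031,.046),G),(ring(d,.018/np.cos(np.pi/6),.086,6,np.pi/3),Rr)]
S=[(ring(s,.028,.046),G),(ring(s,.0112,.072),Rr)]
cv2.imwrite("pics/o2.png",np.vstack([np.hstack([f("top",a,254,185,D),f("top",a,372,204,S)]),np.hstack([f("scene",b,268,230,D),f("scene",b,333,140,S)])]))
q=telemetry.get_state()
Rm=R.from_quat(np.roll(q["orientation"],-1)).as_matrix();print(Rm.round(4))
print(Rm.T@(np.array([.5675,.1959,.20])-q["tcp_pos"])*1000)
E
```

```text
[[-9.272e-01  3.745e-01 -1.000e-04]
 [ 3.745e-01  9.272e-01 -2.000e-04]
 [ 0.000e+00 -2.000e-04 -1.000e+00]]
[-452.86607745 -180.78580252   -3.80865597]
```

View pics/o2.png

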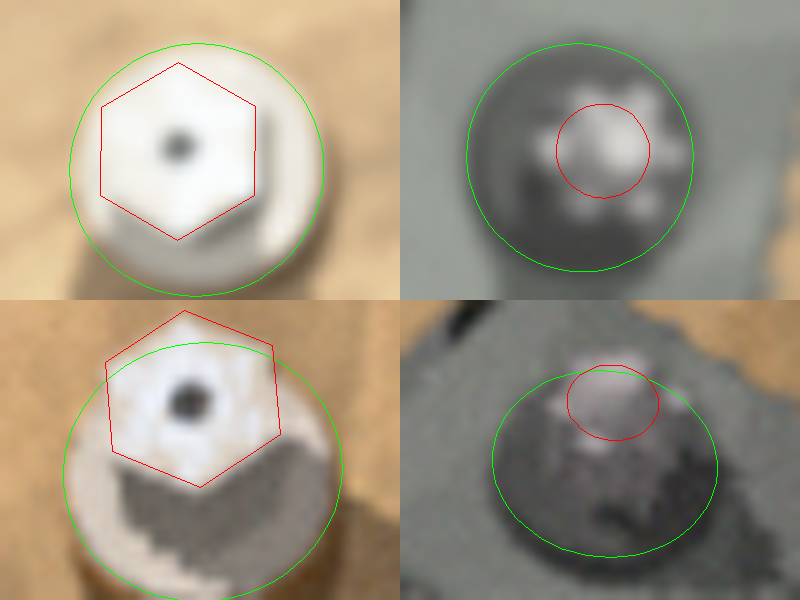

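The fit is good. The tooth ends show at about (612,150) in the crop, with a tooth along world y, so the gaps lie at 0° mod 60. The boss flats, and so the drum's keys, lie at 90°, so a turn of about 30° is needed. The gripper seems to start beyond a left partition, so I'll measure that wall's height.

```bash
python3 - <<'E'
from h import *
print("teeth",atz("top",392.75,218.5,.072))
def tri(a,b):
    o1,d1=ray("top",*a);o2,d2=ray("scene",*b)
    t=np.linalg.lstsq(np.c_[d1,-d2],o2-o1,rcond=None)[0]; p,q=o1+d1*t[0],o2+d2*t[1];return p.round(3),q.round(3)
print(tri((85,122),(130,288)))
foot=atz("scene",430,325,0);print("foot",foot)
for z in(.1,.15,.2,.25,.3,.35,.4): print(z,atz("scene",518,352,z).round(3),proj("top",[[.65,.451,z]]).round(0),proj("top",[[.3,.37,z]]).round(0), proj("scene",[[.3,.36,z]]).round(0))
E
```

```text
teeth [ 0.52321718 -0.09101541  0.072     ]
(array([0.657, 0.457, 0.381]), array([0.662, 0.458, 0.383]))
foot [0.21727802 0.22359166 0.        ]
0.1 [0.057 0.239 0.1  ] [[161. 164.]] [[191. 319.]] [[379. 363.]]
0.15 [0.074 0.255 0.15 ] [[152. 159.]] [[183. 324.]] [[382. 359.]]
0.2 [0.092 0.272 0.2  ] [[141. 154.]] [[174. 329.]] [[387. 354.]]
0.25 [0.11  0.288 0.25 ] [[129. 148.]] [[164. 336.]] [[391. 349.]]
0.3 [0.127 0.304 0.3  ] [[115. 140.]] [[152. 344.]] [[396. 343.]]
0.35 [0.145 0.321 0.35 ] [[ 99. 132.]] [[138. 352.]] [[403. 336.]]
0.4 [0.163 0.337 0.4  ] [[ 81. 123.]] [[122. 363.]] [[410. 328.]]
```

```bash
python3 -c "
from h import *
im=cv2.imread('pics/s0.png')[190:400,80:560];im2=cv2.imread('pics/t0.png')[90:400,0:300]
cv2.imwrite('pics/w.png',np.vstack([cv2.resize(im,None,fx=1.6,fy=1.6)[:, :700],])) 
cv2.imwrite('pics/w.png',cv2.resize(im,None,fx=1.6,fy=1.6))"
```

```text
(no output)
```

View pics/w.png

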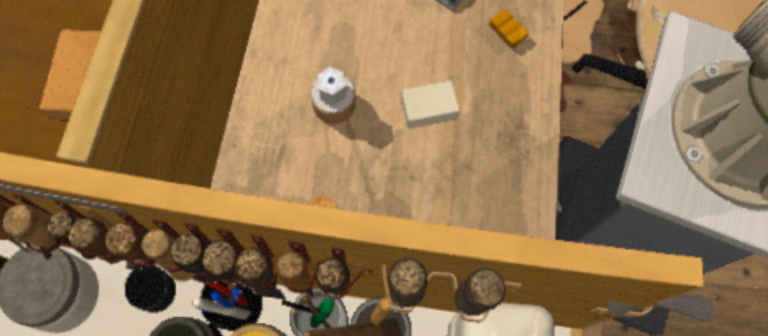

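The partition is about 0.38 m high and lies between the gripper and the drum, so I'll go up and over it.

>>> {"op": "step_arm", "data": {
  "moves": [
    [[0,0,-40],[0,0,0],85],
    [[0,0,-80],[0,0,0],85],
    [[0,0,-120],[0,0,0],85],
    [[0,0,-160],[0,0,0],85],
    [[0,0,-200],[0,0,0],85],
    [[0,0,-240],[0,0,0],85],
    [[0,0,-270],[0,0,0],85],
    [[0,0,-270],[0,0,0],85]
  ]
}}

```text
clock: 1.07
tcp_pos: [0.216, 0.5342, 0.4737]
orientation: [0.002, 0.191, 0.982, 0.007]
wrist_force: [0.2, 0.7, 0.7]
finger_gap: 0.0849
grip_force: 0.0
```

>>> {"op": "step_arm", "data": {
  "moves": [
    [[-37,-15,0],[0,0,0],85],
    [[-74,-30,0],[0,0,0],85],
    [[-111,-45,0],[0,0,0],85],
    [[-148,-60,0],[0,0,0],85],
    [[-185,-75,0],[0,0,0],85],
    [[-222,-90,0],[0,0,0],85],
    [[-259,-104,0],[0,0,0],85],
    [[-296,-118,0],[0,0,0],85]
  ]
}}

```text
clock: 1.73
tcp_pos: [0.4465, 0.3113, 0.4664]
orientation: [0.0, 0.191, 0.982, 0.0]
wrist_force: [0.8, -0.2, 0.6]
finger_gap: 0.0853
grip_force: 0.0
```

>>> {"op": "step_arm", "data": {
  "moves": [
    [[-37,-15,0],[0,0,-0.1],85],
    [[-74,-30,0],[0,0,-0.2],85],
    [[-111,-45,0],[0,0,-0.3],85],
    [[-148,-60,20],[0,0,-0.384],85],
    [[-157,-63,60],[0,0,-0.384],85],
    [[-157,-63,100],[0,0,-0.384],85],
    [[-157,-63,140],[0,0,-0.384],85],
    [[-157,-63,180],[0,0,-0.384],85]
  ]
}}

```text
clock: 2.4
tcp_pos: [0.5673, 0.1949, 0.2846]
orientation: [0.0, 0.001, 1.0, 0.0]
wrist_force: [1.8, 0.7, 0.8]
finger_gap: 0.085
grip_force: 0.0
```

```bash
cat > to.py <<'E'
from h import *
import sys
def rep(goal,yaw=None):
    s=telemetry.get_state();Rm=R.from_quat(np.roll(s["orientation"],-1)).as_matrix()
    print("t",s["clock"],"tcp",s["tcp_pos"].round(4),"q6",s["joint_pos"][5].round(2),"yaw_y",np.degrees(np.arctan2(Rm[1,1],Rm[0,1])).round(2),"zax",Rm[:,2].round(4),"F",np.round(s["wrist_force"],1),"M",np.round(s["ft_torque"],2))
    print("tool shift mm",(Rm.T@(np.array(goal)-s["tcp_pos"])*1000).round(1))
E
python3 -c "
from to import *
rep((.5675,.1959,.13))"
```

```text
t 2.4 tcp [0.5673 0.1949 0.2846] q6 0.2 yaw_y 89.93 zax [ 2.e-04  1.e-04 -1.e+00] F [1.8 0.7 0.8] M [ 0.01 -0.07  0.02]
tool shift mm [-1.000e-01  1.000e+00  1.546e+02]
```

>>> {"op": "step_arm", "data": {
  "moves": [
    [[0,1,40],[0,0,0],85],
    [[0,1,80],[0,0,0],85],
    [[0,1,120],[0,0,0],85],
    [[0,1,155],[0,0,0],85],
    [[0,1,185],[0,0,0],85],
    [[0,1,210],[0,0,0],85],
    [[0,1,228],[0,0,0],85],
    [[0,1,233],[0,0,0],85]
  ]
}}

```text
clock: 3.07
tcp_pos: [0.5644, 0.1961, 0.0499]
orientation: [-0.003, -0.0, 1.0, -0.001]
wrist_force: [-0.1, 0.5, 0.3]
finger_gap: 0.0849
grip_force: 0.0
```

>>> {"op": "step_arm", "data": {
  "moves": [
    [[0,0,0],[0,0,0],60],
    [[0,0,0],[0,0,0],55],
    [[0,0,0],[0,0,0],50],
    [[0,0,0],[0,0,0],46],
    [[0,0,0],[0,0,0],43],
    [[0,0,0],[0,0,0],41],
    [[0,0,0],[0,0,0],39],
    [[0,0,0],[0,0,0],37]
  ],
  "grip_force": 40
}}

```text
clock: 3.73
tcp_pos: [0.5678, 0.1968, 0.0544]
orientation: [0.0, -0.0, 1.0, 0.0]
wrist_force: [-0.3, 0.2, 0.5]
finger_gap: 0.0367
grip_force: 0.0
```

>>> {"op": "step_arm", "data": {
  "moves": [
    [[0,0,0],[0,0,0],30],
    [[0,0,0],[0,0,0],20],
    [[0,0,0],[0,0,0],20],
    [[0,0,0],[0,0,0],20],
    [[0,0,0],[0,0,0],20],
    [[0,0,0],[0,0,0],20]
  ],
  "grip_force": 60
}}

```text
clock: 4.23
tcp_pos: [0.5676, 0.1968, 0.054]
orientation: [-0.0, -0.0, 1.0, 0.0]
wrist_force: [0.8, -0.4, -1.3]
finger_gap: 0.0198
grip_force: 0.0
```

```bash
python3 -c "
from to import *
rep((.523,-.09,.05))
print(telemetry.get_state()['finger_gap'])
snap('scene','g1.png',(220,150,380,270),4)"
```

```text
t 4.2333 tcp [0.5676 0.1968 0.054 ] q6 0.2 yaw_y 90.02 zax [-0.e+00  1.e-04 -1.e+00] F [ 0.8 -0.4 -1.3] M [-0.    0.04  0.03]
tool shift mm [  44.7 -286.8    4. ]
0.01982642557695139
```

View pics/g1.png

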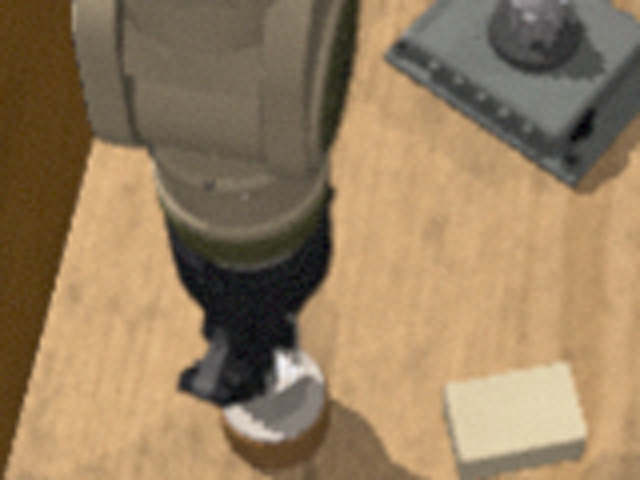

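The grip reads 0 N at a 20 mm opening, and the fingers at crop (235,380) appear beside the boss rather than around it. I'll compare with the projected TCP in both cameras.

```bash
python3 - <<'E'
from ov import *
s=telemetry.get_state();print(s["joint_pos"].round(3),s["finger_gap"],s["tau"].round(2),s["ft_torque"])
c=s["tcp_pos"]; B=(255,0,0);G=(0,255,0);Rr=(0,0,255)
L=[(ring((.5675,.1959),.031,.046),G),(ring((.5675,.1959),.031,.0),G),(ring((.5675,.1959),.018/np.cos(np.pi/6),.086,6,np.pi/3),Rr),(c+[[0,0,0],[0,0,.08]],B),(c+[[0,.01,0],[0,-.01,0]],B)]
cv2.imwrite("pics/o3.png",np.hstack([f("top",a,244,170,L,8,50,75),f("scene",b,258,195,L,8,50,75)]))
E
```

```text
[ 0.2    0.438 -0.128  1.004  0.     0.2  ] 0.019879277523777404 [  0.   -52.39  27.37   0.    -0.    -0.  ] [ 0.01193121 -0.03065699 -0.0042934 ]
```

View pics/o3.png

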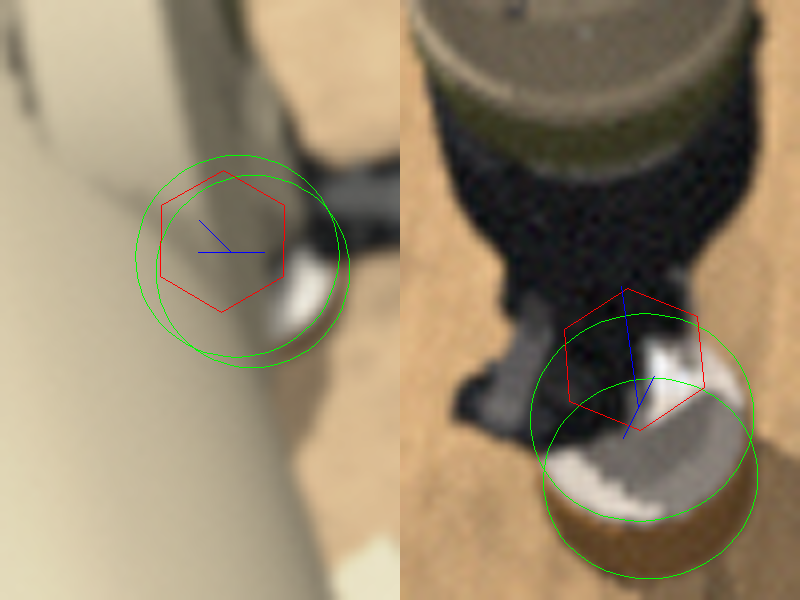

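The drum is undisturbed, because the overlay still fits it. The gripper looks different from what the telemetry says, so I'll open it in place and compare the two states side by side.

>>> {"op": "step_arm", "data": {
  "moves": [
    [[0,0,0],[0,0,0],85],
    [[0,0,0],[0,0,0],85],
    [[0,0,0],[0,0,0],85],
    [[0,0,0],[0,0,0],85],
    [[0,0,0],[0,0,0],85],
    [[0,0,0],[0,0,0],85],
    [[0,0,0],[0,0,0],85],
    [[0,0,0],[0,0,0],85]
  ]
}}

```text
clock: 5.05
tcp_pos: [0.5676, 0.1967, 0.0541]
orientation: [0.0, -0.0, 1.0, 0.0]
wrist_force: [-0.4, 0.7, -0.5]
finger_gap: 0.0853
grip_force: 0.0
```

```bash
python3 - <<'E'
from ov import *
im=[]
s=telemetry.get_state();c=s["tcp_pos"];print(s["finger_gap"],c)
p=np.array([[0,0,0],[0,0,.08]]);B=(255,0,0);G=(0,255,0);Rr=(0,0,255)
L=[(c+p,B),(c+[[0,.0425,.013],[0,-.0425,.013]],G),(c+[[.0425,0,.013],[-.0425,0,.013]],Rr)]
o=np.hstack([f("top",a,234,165,L,8,50,75),f("scene",b,248,195,L,8,50,75)])
cv2.imwrite("pics/o4.png",o)
E
```

```text
0.0850497650273657 [0.56761108 0.19677104 0.05407848]
```

View pics/o4.png

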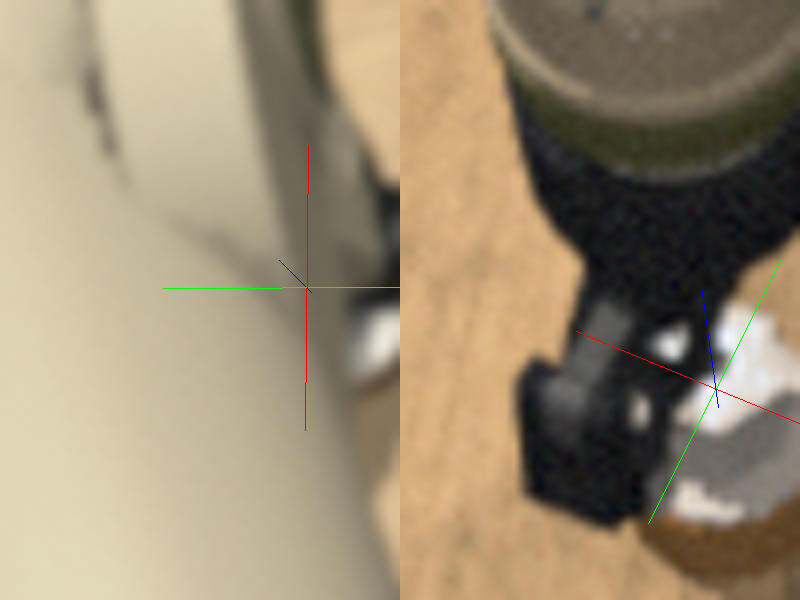

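The open +y finger shows at about (575,500) in the scene crop, where (650,530) was expected. That is roughly 19 mm toward +x, or a yaw error. I'll check numerically whether the wrist is displaced too.

```bash
python3 - <<'E'
from ov import *
c=telemetry.get_state()["tcp_pos"]
for h in(0,.08,.15,.2,.25,.3): print(h,((proj("scene",c+[0,0,h])-[248,195]+.5)*8-.5).round(),proj("scene",c+[0,0,h]).round(1))
# silhouette rows in scene: dark/grey extent
im=b.astype(int);
hsv=cv2.cvtColor(b,cv2.COLOR_BGR2HSV)
for v in range(175,262,4):
    m=(hsv[v,:,1]<75)|(hsv[v,:,2]<70); 
    r=[(x[0],x[-1]) for x in np.split(np.where(m)[0],np.where(np.diff(np.where(m)[0])>2)[0]+1) if len(x)>3 and x[0]>240 and x[0]<380]
    print(v,r)
E
```

```text
0 [[318. 407.]] [[287.4 245.4]]
0.08 [[301. 285.]] [[285.2 230.2]]
0.15 [[284. 163.]] [[283.1 214.9]]
0.2 [[270.  63.]] [[281.3 202.5]]
0.25 [[255. -48.]] [[279.4 188.6]]
0.3 [[ 237. -172.]] [[277.2 173. ]]
175 [(np.int64(241), np.int64(305)), (np.int64(332), np.int64(381))]
179 [(np.int64(242), np.int64(304)), (np.int64(337), np.int64(378))]
183 [(np.int64(244), np.int64(303)), (np.int64(344), np.int64(374))]
187 [(np.int64(257), np.int64(301)), (np.int64(350), np.int64(371))]
191 [(np.int64(258), np.int64(303)), (np.int64(355), np.int64(367))]
195 [(np.int64(259), np.int64(303)), (np.int64(361), np.int64(364))]
199 [(np.int64(261), np.int64(298)), (np.int64(301), np.int64(304))]
203 [(np.int64(264), np.int64(303))]
207 [(np.int64(262), np.int64(301))]
211 [(np.int64(263), np.int64(302))]
215 [(np.int64(264), np.int64(301))]
219 [(np.int64(265), np.int64(300))]
223 [(np.int64(268), np.int64(297))]
227 [(np.int64(271), np.int64(292))]
231 [(np.int64(271), np.int64(289))]
235 [(np.int64(270), np.int64(294))]
239 [(np.int64(269), np.int64(297))]
243 [(np.int64(263), np.int64(300)), (np.int64(347), np.int64(361))]
247 [(np.int64(263), np.int64(300)), (np.int64(331), np.int64(362))]
251 [(np.int64(263), np.int64(300)), (np.int64(331), np.int64(364))]
255 [(np.int64(264), np.int64(298)), (np.int64(332), np.int64(365))]
259 [(np.int64(270), np.int64(278)), (np.int64(282), np.int64(293)), (np.int64(333), np.int64(365))]
```

The wrist lies on the reported axis, but the fingertips sit about 18-26 mm toward +x. I'll go to a free spot and photograph the gripper open and closed, at two yaws, as one mosaic.

>>> {"op": "step_arm", "data": {
  "moves": [
    [[0,0,-40],[0,0,0],85],
    [[0,0,-80],[0,0,0],85],
    [[0,0,-120],[0,0,0],85],
    [[30,-15,-126],[0,0,0],85],
    [[70,-30,-126],[0,0,0],85],
    [[110,-47,-126],[0,0,0],85],
    [[127,-47,-126],[0,0,0],85],
    [[127,-47,-126],[0,0,0],85]
  ]
}}

```text
clock: 5.92
tcp_pos: [0.436, 0.149, 0.1804]
orientation: [-0.001, -0.0, 1.0, -0.0]
wrist_force: [-0.4, -0.1, 0.1]
finger_gap: 0.0851
grip_force: 0.0
```

```bash
cat > cap.py <<'E'
import sys;from h import *
n=sys.argv[1];s=telemetry.get_state()
np.savez(f"{n}.npz",top=imaging.read_camera("top")[:,:,::-1],scene=imaging.read_camera("scene")[:,:,::-1],tcp=s["tcp_pos"],q=s["orientation"],gap=s["finger_gap"])
print(s["clock"],s["tcp_pos"].round(4),s["orientation"].round(4),s["finger_gap"].round(4),s["joint_pos"].round(3))
E
python3 cap.py A
```

```text
Traceback (most recent call last):
  File "cap.py", line 4, in <module>
    print(s["clock"],s["tcp_pos"].round(4),s["orientation"].round(4),s["finger_gap"].round(4),s["joint_pos"].round(3))
                                                                     ^^^^^^^^^^^^^^^^^^^^^
AttributeError: 'float' object has no attribute 'round'
```

>>> {"op": "step_arm", "data": {
  "moves": [
    [[0,0,0],[0,0,0],10],
    [[0,0,0],[0,0,0],10],
    [[0,0,0],[0,0,0],10],
    [[0,0,0],[0,0,0],10],
    [[0,0,0],[0,0,0],10],
    [[0,0,0],[0,0,0],10]
  ]
}}

```text
clock: 6.52
tcp_pos: [0.4408, 0.1498, 0.1798]
orientation: [-0.0, -0.0, 1.0, -0.0]
wrist_force: [0.1, 0.2, -0.0]
finger_gap: 0.0121
grip_force: 0.0
```

```bash
python3 cap.py B
```

```text
Traceback (most recent call last):
  File "cap.py", line 4, in <module>
    print(s["clock"],s["tcp_pos"].round(4),s["orientation"].round(4),s["finger_gap"].round(4),s["joint_pos"].round(3))
                                                                     ^^^^^^^^^^^^^^^^^^^^^
AttributeError: 'float' object has no attribute 'round'
```

>>> {"op": "step_arm", "data": {
  "moves": [
    [[0,0,0],[0,0,0.12],10],
    [[0,0,0],[0,0,0.24],10],
    [[0,0,0],[0,0,0.36],10],
    [[0,0,0],[0,0,0.48],10],
    [[0,0,0],[0,0,0.524],10],
    [[0,0,0],[0,0,0.524],10]
  ]
}}

```text
clock: 7.12
tcp_pos: [0.4407, 0.1497, 0.1801]
orientation: [0.0, 0.259, 0.966, 0.0]
wrist_force: [1.0, -0.3, 0.6]
finger_gap: 0.0101
grip_force: 0.0
```

```bash
python3 cap.py C; python3 - <<'E'
from h import *
rows=[]
for n in"ABC":
    z=np.load(n+".npz");c=z["tcp"];Rm=R.from_quat(np.roll(z["q"],-1)).as_matrix();r=[]
    for cam in("top","scene"):
        p=proj(cam,c)[0];x,y=int(p[0])-33,int(p[1])-(30 if cam=="scene" else 25)
        s=6;o=cv2.resize(z[cam][max(y,0):max(y,0)+33*1+0,x:x+66],None,fx=s,fy=s,interpolation=cv2.INTER_CUBIC) if 0 else cv2.resize(z[cam][y:y+50,x:x+66],None,fx=4,fy=4,interpolation=cv2.INTER_CUBIC)
        for P,col in(([c,c+[0,0,.08]],(255,0,0)),([c+Rm[:,1]*.02,c-Rm[:,1]*.02],(0,255,0)),([c+Rm[:,0]*.02,c-Rm[:,0]*.00],(0,0,255))):
            q=((proj(cam,np.array(P))-[x,y]+.5)*4-.5).round().astype(int); cv2.line(o,tuple(map(int,q[0])),tuple(map(int,q[1])),col,1)
        print(n,cam,x,y); r.append(o)
    rows.append(np.vstack(r))
im=np.hstack(rows);print(im.shape);cv2.imwrite("pics/m.png",im)
E
```

```text
A top 255 233
A scene 322 194
B top 255 231
B scene 320 194
C top 255 231
C scene 320 194
(400, 792, 3)Traceback (most recent call last):
  File "cap.py", line 4, in <module>
    print(s["clock"],s["tcp_pos"].round(4),s["orientation"].round(4),s["finger_gap"].round(4),s["joint_pos"].round(3))
                                                                     ^^^^^^^^^^^^^^^^^^^^^
AttributeError: 'float' object has no attribute 'round'
```

View pics/m.png

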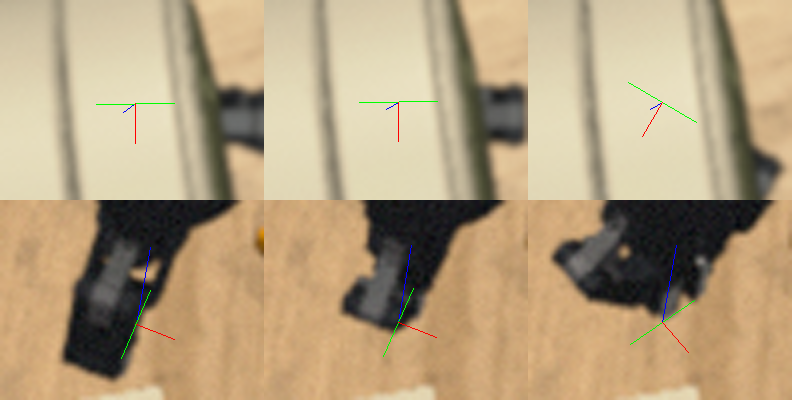

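The mosaic shows the closed fingertips near the TCP in free air. Beside the drum the fingers sit about 22 mm too far in +x, which fits the empty closing. I'll correct for that and try again at TCP x of about 0.546.

>>> {"op": "step_arm", "data": {
  "moves": [
    [[-20,28,0],[0,0,-0.12],85],
    [[-40,55,0],[0,0,-0.24],85],
    [[-55,78,0],[0,0,-0.36],85],
    [[-67.5,92.5,0],[0,0,-0.48],85],
    [[-67.5,92.5,0],[0,0,-0.524],85],
    [[-67.5,92.5,30],[0,0,-0.524],85],
    [[-67.5,92.5,40],[0,0,-0.524],85],
    [[-67.5,92.5,40],[0,0,-0.524],85]
  ]
}}

```text
clock: 7.88
tcp_pos: [0.5428, 0.1955, 0.1367]
orientation: [-0.003, -0.0, 1.0, -0.001]
wrist_force: [0.4, -0.9, -1.1]
finger_gap: 0.0849
grip_force: 0.0
```

```bash
sed -i 's/s\["finger_gap"\].round(4)/s["finger_gap"]/' cap.py; python3 cap.py D; python3 - <<'E'
from h import *
# classes in scene around tool: W white, k dark, b brown sleeve/bench '.', g grey
z=np.load("D.npz");im=z["scene"];c=z["tcp"]
print(proj("scene",c),proj("scene",[.5675,.1959,.086]))
h=cv2.cvtColor(im,cv2.COLOR_BGR2HSV)
for v in range(205,272):
    print(v,"".join("k" if p[2]<55 else "W" if p[1]<50 and p[2]>150 else "g" if p[1]<75 else "b" if p[2]<125 else "." for p in h[v,240:330]))
E
```

```text
7.8833 [0.5428 0.1955 0.1367] [-3.2e-03 -4.0e-04  1.0e+00 -6.0e-04] 0.08494223152204199 [ 0.207  0.346 -0.055  1.177  0.     0.206]
[[296.46631374 233.66938329]] [[286.75706323 239.31046302]]
205 ...................................kkkkkkkkkkkkkkkkkkkkkkkkkkkkkkkkkkkb...................
206 ...................................bkkkkkkkkkkkkkkkkkkkkkkkkkkkkkkkkkb....................
207 ....................................bkkkkkkkkkkkkkkkkkkkkkkkkkkkkkkbb.....................
208 .....................................gkkkkkkkkkkkkkkkkkkkkkkkkkkkkb.......................
209 ......................................bkkkkkkkkkkkkkkkkkkkkkkkkkkb........................
210 ......................................bkkkkkkkkkkkkkkkkkkkkkkkkbb.........................
211 .......................................kkkkkkkkkkkkkkkkkkkkkkbb...........................
212 .......................................gkkkkkkkkkkkkkkkkkkkkkb............................
213 .......................................gkkkkkkkkkkkkkkkkkkkkb.............................
214 .......................................kkkkkkkkkk
[... 4756 characters left out ...]
bbbb...............................
265 ..........................................bbbbbbbbbbbbbbbbb...............................
266 ...........................................bbbbbbbbbbbbbbbb...............................
267 .............................................bbbbbb.b...bbbb..............................
268 ................................................bb......bbb...............................
269 .......................................................bbbbb..............................
270 .......................................................bbbbbbb...............b............
271 ........................................................bbbbbb..........b.b.b.............
```

```bash
python3 - <<'E'
from h import *
from scipy.optimize import least_squares
obs={"o4":((.5676,.1968,.0541),(263.7,256.3),(275,260.7)),"A":((.436,.149,.1804),(338.3,232.8),(351.5,239)),"D":((.5428,.1955,.1367),(271,243.5),(286,248))}
for n,(c,p1,p2) in obs.items():
    c=np.array(c)
    for Z in(0,.02):
        f=lambda d:(proj("scene",c+np.array([[d[0]+.011,.052+d[1],.013+Z],[d[0]-.011,.052+d[1],.013+Z]]))-[p1,p2]).ravel()
        r=least_squares(f,[0,0]);print(n,Z,(r.x*1000).round(1),r.fun.round(1))
E
```

```text
o4 0 [19.4 -4.5] [ 1.   0.3 -1.  -0.2]
o4 0.02 [14.3  1.7] [ 0.9  0.2 -0.9 -0.2]
A 0 [  8.6 -15.6] [ 1.2  1.  -1.2 -1. ]
A 0.02 [ 6.4 -6.9] [ 1.1  0.9 -1.  -0.9]
D 0 [18.6 -9. ] [ 2.5  0.2 -2.5 -0.2]
D 0.02 [13.6 -2. ] [ 2.4  0.1 -2.3 -0.1]
```

```bash
python3 - <<'E'
from h import *
from scipy.optimize import least_squares
obs={"o4":((.5676,.1968,.0541),(263.7,256.3),(275,260.7)),"A":((.436,.149,.1804),(338.3,232.8),(351.5,239)),"D":((.5428,.1955,.1367),(271,243.5),(286,248))}
def f(d):
    r=[]
    for n,(c,p1,p2) in obs.items():
        c=np.array(c);r.append((proj("scene",c+np.array([[d[0]+d[3],d[1],d[2]],[d[0]-d[3],d[1],d[2]]]))-[p1,p2]).ravel())
    return np.concatenate(r)
r=least_squares(f,[0,.05,.013,.011]);J=np.linalg.inv(r.jac.T@r.jac)
print((r.x*1000).round(1),r.fun.round(1),np.sqrt(np.diag(J)).round(4)*1000)
z=np.load("B.npz");im=z["scene"];print(z["tcp"],z["gap"],proj("scene",z["tcp"]))
def dump(im,u0,u1,v0,v1):
    h=cv2.cvtColor(im,cv2.COLOR_BGR2HSV)
    for v in range(v0,v1): print(v,"".join("k" if p[2]<55 else "W" if p[1]<50 and p[2]>150 else "g" if p[1]<75 else "b" if p[2]<125 else "." for p in h[v,u0:u1]))
dump(im,330,375,190,232)
z=np.load("C.npz");print(proj("scene",z["tcp"]));dump(z["scene"],320,380,190,230)
E
```

```text
[-0.2 70.4 90.3 13. ] [-0.1 -0.7  0.5 -0.1 -0.4  0.5  0.6 -0.1  0.6 -0.3 -1.3  0.6] [1.8 3.2 8.5 0.8]
[0.44084581 0.14976398 0.17978296] 0.01214763793020172 [[353.06508311 224.07391359]]
190 ............bkkkkkkkkkkkkkkkkkkkkkkkkkkkkkkkk
191 ............bgkkkkkkkkkkkkkkkkkkkkkkkkkkkkkkk
192 .............bkkkkkkkkkkkkkkkkkkkkkkkkkkkkkkk
193 ..............bkkkkkkkkkkkkkkkkkkkkkkkkkkkkkk
194 ...............bkkkkkkkkkkkkkkkkkkkkkkkkkkkkk
195 ...............bkkkkkkkkkkkkkkkkkkkkkkkkkkkkk
196 ...............bkkkkkkkkkkkkkkkkkkkkkkkkkkkkk
197 ...............bkkkkkkkkkkkkkkkkkkkkkkkkkkkkk
198 ................bkkkkkkkkkkkkkkkkkkkkkkkkkkbb
199 ................bkkkkkkkkkkkkkkkkkkkkkkkbbb..
200 ................bkkkkkkkkkkkkkkkkkkkkkbb.....
201 ................bkkkkkkkkkkkkkkkkkkkkkb......
202 ................bkkkkkkkkkkkkkkkkkkkkb.......
203 ................gkkkkkkkkkkkkkkkkkkkkb.......
204 ................kkkkgggkkkkkkkkkkkkkb........
205 ................kkkkkgggkkkkkkkkkkkkb........
206 ................bkkkgggggkkkkkkkkkkb.........
207 .................bkgggggkkkkkkkkkkkb.........
208 .........
[... 3116 characters left out ...]
........bbbbkkkkkkkkkkkggggb......................
220 .......................bbbbbbbkkkgggg.......................
221 ..............................bkkgggg.......................
222 ...............................bbggg........................
223 ..................................g.........................
224 ............................................................
225 ............................................................
226 ............................................................
227 ............................................................
228 ............................................................
229 ............................................................
```

A consistent fit over three poses puts the tool axis on target (X=0), but with the visible gripper about 50-75 mm higher than the reported TCP. That would mean the fingers closed above the boss. I'll test this by touch, closing the fingers and lowering them gently onto the boss top (z = 0.086).

>>> {"op": "step_arm", "data": {
  "moves": [
    [[-22,0,0],[0,0,0],10],
    [[-22,0,0],[0,0,0],10],
    [[-22,0,0],[0,0,0],10],
    [[-22,0,0],[0,0,0],10],
    [[-22,0,0],[0,0,0],10],
    [[-22,0,0],[0,0,0],10]
  ]
}}

```text
clock: 8.48
tcp_pos: [0.5669, 0.1961, 0.1406]
orientation: [0.0, -0.0, 1.0, 0.0]
wrist_force: [-0.3, -0.1, 0.1]
finger_gap: 0.0122
grip_force: 0.0
```

>>> {"op": "step_arm", "data": {
  "moves": [
    [[0,0,8],[0,0,0],10],
    [[0,0,16],[0,0,0],10],
    [[0,0,24],[0,0,0],10],
    [[0,0,32],[0,0,0],10],
    [[0,0,38],[0,0,0],10],
    [[0,0,42],[0,0,0],10],
    [[0,0,45],[0,0,0],10],
    [[0,0,45],[0,0,0],10]
  ]
}}

```text
clock: 9.15
tcp_pos: [0.5668, 0.196, 0.0941]
orientation: [-0.001, -0.0, 1.0, -0.0]
wrist_force: [0.6, -0.2, -0.3]
finger_gap: 0.01
grip_force: 0.0
```

>>> {"op": "step_arm", "data": {
  "moves": [
    [[0,0,3],[0,0,0],10],
    [[0,0,6],[0,0,0],10],
    [[0,0,9],[0,0,0],10],
    [[0,0,11],[0,0,0],10],
    [[0,0,12],[0,0,0],10],
    [[0,0,12],[0,0,0],10]
  ]
}}

```text
clock: 9.65
tcp_pos: [0.5672, 0.1961, 0.0828]
orientation: [-0.0, -0.0, 1.0, -0.0]
wrist_force: [-0.1, -0.8, -0.6]
finger_gap: 0.01
grip_force: 0.0
```

>>> {"op": "step_arm", "data": {
  "moves": [
    [[0,0,3],[0,0,0],10],
    [[0,0,6],[0,0,0],10],
    [[0,0,9],[0,0,0],10],
    [[0,0,12],[0,0,0],10],
    [[0,0,15],[0,0,0],10],
    [[0,0,18],[0,0,0],10]
  ]
}}

```text
clock: 10.15
tcp_pos: [0.5673, 0.1961, 0.0647]
orientation: [-0.0, -0.0, 1.0, 0.0]
wrist_force: [0.2, 0.0, -0.9]
finger_gap: 0.0101
grip_force: 0.0
```

>>> {"op": "step_arm", "data": {
  "moves": [
    [[0,0,3],[0,0,0],10],
    [[0,0,6],[0,0,0],10],
    [[0,0,9],[0,0,0],10],
    [[0,0,12],[0,0,0],10],
    [[0,0,12],[0,0,0],10]
  ]
}}

```text
clock: 10.57
tcp_pos: [0.5669, 0.196, 0.0523]
orientation: [-0.001, -0.0, 1.0, -0.0]
wrist_force: [0.6, 0.8, -0.6]
finger_gap: 0.0099
grip_force: 0.0
```

```bash
python3 cap.py E; python3 - <<'E'
from h import *
z=np.load("E.npz");im=z["scene"]
h=cv2.cvtColor(im,cv2.COLOR_BGR2HSV)
for v in range(215,270): print(v,"".join("k" if p[2]<55 else "W" if p[1]<50 and p[2]>150 else "g" if p[1]<75 else "b" if p[2]<125 else "." for p in h[v,255:320]))
E
```

```text
10.5667 [0.5669 0.196  0.0523] [-5.e-04 -1.e-04  1.e+00 -1.e-04] 0.00993385112091413 [ 0.199  0.439 -0.132  1.001  0.     0.199]
215 .........bkkkkkkkkkgggbbbkbbbbbgggggkkkkkkkkkkkb.................
216 .........bkkkkkkkkkkggggggggggggggkkkkkkkkkkkkkb.................
217 .........bkkkkkkkkkkkkkgggggggkkkkkkkkkkkkkkkkkb.................
218 ..........kkkkkkkkkkkkkkkkkkkkkkkkkkkkkkkkkkkkg..................
219 ..........bkkkkkkkkkkkkkkkkkkkkkkkkkkkkkkkkkkkb..................
220 ...........gkkkkkkkkkkkkkkkkkkkkkkkkkkkkkkkkkb...................
221 ...........bkkkkkkkkkkkkkkkkkkkkkkkkkkkkkkkkkb...................
222 ............bkkkkkkkkkkkkkkkkkkkkkkkkkkkkkkkb....................
223 .............kkkkkkkkkkkkkkkkkkkkkkkkkkkkkkb.....................
224 .............bkkkkkkkkkkkkkkkkkkkkkkkkkkkkb......................
225 ..............bkkkkkkkkkkkkkkkkkkkkkkkkkkb.......................
226 ...............bkkkkkkkkkkkkkkkkkkkkkkkkb........................
227 ................bkkkkkkkkkkkkkkkkkkkkkkk.........................
228 ................bkkkkkkkkkkkkkkkkkkkkkkk.................
[... 2178 characters left out ...]

260 .......................bbbb.b..ggggbbbbbbbbbbbb.b...b.....b......
261 .......................bbbbbb.bbbbbbbbbbbbbbbbb.b...bb...........
262 .......................bbbbbbbbbbbbbbbbbbbbbb...b...bb...........
263 ........................bbbbbbbbbbbbbbbbbbbb...........b.........
264 ..........................bbbbbbbbbbbbbbbbbb............b........
265 ...........................bbbbbbbbbbbbbbbbb............b........
266 ............................bbbbbbbbbbbbbbbbb..b.................
267 ..............................bbbbbbbbb..bbbb.bb.................
268 ................................bbbb....bbbbb....................
269 ........................................bbbbbb..............b.bb.
```

Still no contact at reported z = 0.052, and the drum is unmoved, so the tips really are much higher than reported. I'll carry on down gently.

>>> {"op": "step_arm", "data": {
  "moves": [
    [[0,0,3],[0,0,0],10],
    [[0,0,6],[0,0,0],10],
    [[0,0,8],[0,0,0],10],
    [[0,0,8],[0,0,0],10]
  ]
}}

```text
clock: 11.0
tcp_pos: [0.5687, 0.1964, 0.0513]
orientation: [0.003, -0.0, 1.0, 0.0]
wrist_force: [-11.0, -2.3, 35.1]
finger_gap: 0.0102
grip_force: 17.1
```

>>> {"op": "step_arm", "data": {
  "moves": [
    [[0,0,3],[0,0,0],10],
    [[0,0,6],[0,0,0],10],
    [[0,0,8],[0,0,0],10],
    [[0,0,8],[0,0,0],10]
  ]
}}

```text
clock: 11.33
tcp_pos: [0.5708, 0.1969, 0.0515]
orientation: [0.007, -0.0, 1.0, 0.001]
wrist_force: [-25.7, -5.8, 79.5]
finger_gap: 0.0101
grip_force: 38.8
```

Contact came at reported z ≈ 0.052, so the tips sit about 34 mm above the reported TCP. I'll back off, open, and descend with that correction.

>>> {"op": "step_arm", "data": {
  "moves": [
    [[0,0,-16],[0,0,0],10],
    [[0,0,-36],[0,0,0],10],
    [[0,0,-46],[0,0,0],85],
    [[0,0,-46],[0,0,0],85],
    [[0,0,-46],[0,0,0],85],
    [[0,0,-46],[0,0,0],85],
    [[0,0,-46],[0,0,0],85],
    [[0,0,-46],[0,0,0],85]
  ]
}}

```text
clock: 12.0
tcp_pos: [0.5664, 0.1959, 0.0814]
orientation: [-0.001, -0.0, 1.0, -0.0]
wrist_force: [0.3, 0.8, 0.6]
finger_gap: 0.0813
grip_force: 0.0
```

```bash
cat > dump.py <<'E'
from h import *
def dump(im,u0,u1,v0,v1):
    h=cv2.cvtColor(im,cv2.COLOR_BGR2HSV)
    for v in range(v0,v1): print(v,"".join("k" if p[2]<55 else "W" if p[1]<50 and p[2]>150 else "g" if p[1]<75 else "b" if p[2]<125 else "." for p in h[v,u0:u1]))
E
python3 cap.py F; python3 -c "
from dump import *
from to import *
rep((.5675,.1959,.016))
dump(np.load('F.npz')['scene'],255,320,225,265)"
```

```text
12.0 [0.5664 0.1959 0.0814] [-1.3e-03 -1.0e-04  1.0e+00 -2.0e-04] 0.08128835042713668 [ 0.199  0.417 -0.089  1.067  0.     0.199]
t 12.1 tcp [0.5668 0.196  0.0819] q6 0.2 yaw_y 90.01 zax [-1.8e-03 -2.0e-04 -1.0e+00] F [-0.3 -0.4 -0.6] M [-0.   -0.01  0.04]
tool shift mm [-0.8 -0.  65.9]
225 ..............bkkkkkkkkkkkkkkkkkkbb..............................
226 ..............bkkggkkkkkkkkkkkkkkb...............................
227 ..............bkgggggkkkkkkkkkkkk................................
228 ..............kggggggkkkkkkkkkkkb................................
229 .............bkggggggkkkkkkkkkkkb................................
230 .............bgggggggkkkkbbbgkkkb................................
231 .............gggggggkkkkb...bkkk.................................
232 .............gggggggkkkkb...bkkgWg...............................
233 .........b...ggggggkkkkkkbbbkkkgWWWWg............................
234 ........gkgggggggggkkkkkkkkkkkgWWWWWWWWg.........................
235 .......gkkkgggggggkkkkkkkkkkkkgWWWWWWWWW.........................
236 .......kkkgggggggkkkkkkkkkkkkkgWWWWWWW
[... 1287 characters left out ...]

255 .................bbbb.gWWWWWWWWgggggggggggggbbbb....b............
256 .......................WWWWWWWWggggggggggggbbbbb....b..b.........
257 .....................b..gWWWWWWWWgggggggggbbbbbb.b..bb..b........
258 ......................b...WWWWWWWWWWggggbbbbbbbb.................
259 ......................bbb...WWWWWWWWgggbbbbbbbb.b................
260 .......................bbbb....ggggbbbbbbbbbbbb....bb............
261 .......................bbbbbb..bbbbbbbbbbbbbbbb.b...b............
262 .......................bbbbbbbbbbbbbbbbbbbbbb...b................
263 ........................bbbbbbbbbbbbbbbbbbbbb....................
264 .........................bbbbbbbbbbbbbbbbbbb.....................
```

>>> {"op": "step_arm", "data": {
  "moves": [
    [[-1,0,12],[0,0,0],85],
    [[-1,0,24],[0,0,0],85],
    [[-1,0,35],[0,0,0],85],
    [[-1,0,45],[0,0,0],85],
    [[-1,0,50],[0,0,0],85],
    [[-1,0,50],[0,0,0],85]
  ]
}}

```text
clock: 12.6
tcp_pos: [0.567, 0.1958, 0.0313]
orientation: [-0.001, -0.0, 1.0, -0.0]
wrist_force: [-0.8, -0.9, -0.2]
finger_gap: 0.085
grip_force: 0.0
```

>>> {"op": "step_arm", "data": {
  "moves": [
    [[0,0,6],[0,0,0],85],
    [[0,0,11],[0,0,0],85],
    [[0,0,14],[0,0,0],85],
    [[0,0,14],[0,0,0],85]
  ]
}}

```text
clock: 12.93
tcp_pos: [0.5679, 0.196, 0.0185]
orientation: [-0.0, -0.0, 1.0, -0.0]
wrist_force: [0.2, -0.3, -0.4]
finger_gap: 0.0852
grip_force: 0.0
```

>>> {"op": "step_arm", "data": {
  "moves": [
    [[0,0,0],[0,0,0],55],
    [[0,0,0],[0,0,0],50],
    [[0,0,0],[0,0,0],46],
    [[0,0,0],[0,0,0],42],
    [[0,0,0],[0,0,0],38],
    [[0,0,0],[0,0,0],34],
    [[0,0,0],[0,0,0],30],
    [[0,0,0],[0,0,0],30]
  ],
  "grip_force": 40
}}

```text
clock: 13.6
tcp_pos: [0.5685, 0.196, 0.0194]
orientation: [0.0, -0.0, 1.0, 0.0]
wrist_force: [-0.7, -1.7, 2.7]
finger_gap: 0.0357
grip_force: 40.7
```

Gripped at 35.7 mm with 40 N. Now I'll firm up the grip, lift, and carry the drum over while turning it about 30°.

>>> {"op": "step_arm", "data": {
  "moves": [
    [[0,0,0],[0,0,0],30],
    [[0,0,-10],[0,0,0],30],
    [[0,0,-30],[0,0,0],30],
    [[0,0,-55],[0,0,0],30],
    [[0,0,-85],[0,0,0],30],
    [[0,0,-120],[0,0,0],30],
    [[0,0,-125],[0,0,0],30],
    [[0,0,-125],[0,0,0],30]
  ],
  "grip_force": 60
}}

```text
clock: 14.27
tcp_pos: [0.5702, 0.1966, 0.1469]
orientation: [0.003, -0.0, 1.0, 0.001]
wrist_force: [0.0, 0.8, -3.6]
finger_gap: 0.0352
grip_force: 60.9
```

>>> {"op": "step_arm", "data": {
  "moves": [
    [[5,-33,0],[0,0,0],30],
    [[10,-66,0],[0,0,0],30],
    [[16,-100,0],[0,0,0],30],
    [[21,-134,0],[0,0,0],30],
    [[26,-168,0],[0,0,0],30],
    [[31,-200,0],[0,0,0],30],
    [[35,-230,0],[0,0,0],30],
    [[35,-230,0],[0,0,0],30]
  ]
}}

```text
clock: 14.93
tcp_pos: [0.5312, -0.0385, 0.1415]
orientation: [-0.002, 0.003, 1.0, -0.001]
wrist_force: [0.2, -0.4, -4.2]
finger_gap: 0.0354
grip_force: 61.9
```

```bash
python3 cap.py G; python3 -c "
from dump import *
from to import *
rep((.523,-.0895,.145))
s=telemetry.get_state();print(s['finger_gap'],s['grip_force'])
c=np.array(s['tcp_pos']);d=c-[0.001,0,.0194];print('exp top ring centre',proj('scene',d+[0,0,.046]),proj('scene',d))
u,v=map(int,proj('scene',d)[0]);dump(np.load('G.npz')['scene'],u-30,u+45,v-35,v+25)"
```

```text
14.9333 [ 0.5312 -0.0385  0.1415] [-2.2e-03  2.7e-03  1.0e+00 -8.0e-04] 0.035378666517919204 [-0.222  0.258 -0.165  1.152 -0.003 -0.216]
t 15.0333 tcp [ 0.5317 -0.0347  0.1419] q6 -0.21 yaw_y 89.85 zax [-0.0037  0.0014 -1.    ] F [ 0.7  0.2 -4.4] M [0.02 0.01 0.04]
tool shift mm [  8.6 -54.8  -3.2]
0.035455537471324794 61.87176781153539
exp top ring centre [[345.00221873 141.76918441]] [[343.80960851 153.6749279 ]]
118 .......................bkkkkgkkkkkkkkkkkkkkkb..............................
119 .......................bkkkgggkkkkkkkkkkkkkkb..............................
120 .......................bkkkgggkkkkkkkkkkkkkk...............................
121 .......................bkkgggggkkkkkkkkkkkkb...............................
122 bb.....................bkgggggkkkkkkkkkkkgg................................
123 bb.....................kkgggggkkkkkkkkkkgg.................................
124 .......................kggggggkkkkkkkkkkkg.................................
125 ......................bkggggggkkkkkkkkkkkg.................................
126 ......................bggggggkkkkkkkk
[... 3418 characters left out ...]
gggggggggggggggggggggggggggggggggggggggggggggggggggggggggggb
170 ...........ggggggggggggggggggggggggggggggggggggggggggggggggggggggggggggggbb
171 .............ggggggggggggggggggggggggggggggggggggggggggggggggggggggggggggb.
172 ..............ggggggggggggggggggggggggggggggggggggggggggggggggggggggggggb..
173 ...............bggggggggggggggggggggggggggggggggggggggggggggggggggggggg....
174 .................gggggggggggggggggggggggggggggggggggggggggggggggggggggb....
175 ..................bggggggggggggggggggggggggggggggggggggggggggggggggggb.....
176 ...................bggggggggggggggggggggggggggggggggggggggggggggggggb......
177 .....................bggggggggggggggggggggggggggggggggkkgggggggggggb.......
```

The drum is held as expected: sleeve centre u≈344.5 against 344 predicted. I'll bring it over the spindle and turn it to yaw 60°.

>>> {"op": "step_arm", "data": {
  "moves": [
    [[3,-20,0],[0,0,0.11],30],
    [[6,-40,0],[0,0,0.22],30],
    [[7.7,-55.3,0],[0,0,0.33],30],
    [[7.7,-55.3,0],[0,0,0.44],30],
    [[7.7,-55.3,0],[0,0,0.524],30],
    [[7.7,-55.3,0],[0,0,0.524],30],
    [[7.7,-55.3,0],[0,0,0.524],30],
    [[7.7,-55.3,0],[0,0,0.524],30]
  ]
}}

```text
clock: 15.7
tcp_pos: [0.5254, -0.0882, 0.1433]
orientation: [-0.001, 0.257, 0.966, 0.0]
wrist_force: [-0.2, 0.3, -3.9]
finger_gap: 0.0351
grip_force: 62.2
```

```bash
python3 cap.py H; python3 -c "
from dump import *
from to import *
rep((.5239,-.0895,.110))
c=np.load('H.npz')['tcp'];d=c-[0.001,0,.0194];p=proj('scene',d)[0];print('exp',p)
h=cv2.cvtColor(np.load('H.npz')['scene'],cv2.COLOR_BGR2HSV)
# brown sleeve mask
m=((h[...,1]>75)&(h[...,2]<125)).astype(np.uint8)
t=np.linspace(0,2*np.pi,90);
rim=proj('scene',np.c_[d[0]+.031*np.cos(t),d[1]+.031*np.sin(t),0*t+d[2]]);print('rim u',rim[:,0].min(),rim[:,0].max(),'vmax',rim[:,1].max())
u,v=map(int,p)
for r in range(v-6,v+14):
    k=np.where(m[r,u-35:u+35])[0]+u-35
    print(r,k.min() if len(k) else None,k.max() if len(k) else None)
dump(np.load('H.npz')['scene'],u-24,u+30,v-14,v+18)"
```

```text
15.7 [ 0.5254 -0.0882  0.1433] [-7.000e-04  2.572e-01  9.664e-01  2.000e-04] 0.035088070812268196 [-0.317  0.255 -0.165  1.153  0.     0.203]
t 15.8 tcp [ 0.5256 -0.0885  0.1437] q6 0.2 yaw_y 60.13 zax [-5.e-04  4.e-04 -1.e+00] F [ 0.7 -0.1 -3.2] M [-0.03 -0.06 -0.01]
tool shift mm [ 1.  -1.7 33.7]
exp [354.86063239 136.94688835]
rim u 341.60783424357595 368.10050742895044 vmax 147.81859759741997
130 386 386
131 368 388
132 343 382
133 343 380
134 343 368
135 343 368
136 342 367
137 341 367
138 340 367
139 339 367
140 342 367
141 344 366
142 344 366
143 345 365
144 346 364
145 348 364
146 350 361
147 357 358
148 None None
149 None None
122 ..............bkkkkkkgggggggggggggggggg...............
123 ..............Wgkkkkkgggggggggggggggggg...............
124 .............gWgkkkkkgggggggggggggggggg...............
125 .............gWggkkkkggggggggggggggggggg..............
126 .............gWWggkkkggggggggggggggggggg..............
127 .............gWWWgkkkgggggggggggggggggg...............
128 ..............WWWWggggggggggggggggggggg...............
129 ..............WWWWWWggggggggggggggggggg
[... 731 characters left out ...]
...ggkkggggbbbbbbbbbbbbbbbbbbbbbbb.................
143 .....ggggggggggbbbbbbbbbbbbbbbbbbbbb..................
144 ....ggggggggggggbbbbbbbbbbbbbbbbbbb...................
145 ...ggggggggggggggbbbbbbbbbbbbbbbbbb...................
146 ..gggggggggggggggggbbbbbbbbbbbbbggggg.................
147 .ggggggggggggggggggggggggggbbgggggggg.................
148 .ggggggggggggggggggggWWWWWggggggggggggg...............
149 ggggggggggggggggggggWWWWggggggWggggggggggg............
150 gggggggggggggggggggWWWggggggggggggggggggggg...........
151 ggggggggggggggggggggggggggggggggggggggggggg...........
152 ggggggggggggggggggggggggggggggggggggggggggggg.........
153 gggggggggggggggggggggggggggggggggggggggggggggggg......
```

The drum image matches prediction within 1 px. Descending over the nose now.

>>> {"op": "step_arm", "data": {
  "moves": [
    [[1,-1.5,10],[0,0,0],30],
    [[1,-1.5,20],[0,0,0],30],
    [[1,-1.5,28],[0,0,0],30],
    [[1,-1.5,34],[0,0,0],30],
    [[1,-1.5,37],[0,0,0],30],
    [[1,-1.5,37],[0,0,0],30]
  ]
}}

```text
clock: 16.3
tcp_pos: [0.5232, -0.0898, 0.1058]
orientation: [-0.001, 0.259, 0.966, 0.0]
wrist_force: [-0.1, -0.1, -4.4]
finger_gap: 0.035
grip_force: 62.2
```

```bash
python3 -c "
from to import *
rep((.5239,-.0895,.0924))"
```

```text
t 16.3 tcp [ 0.5232 -0.0898  0.1058] q6 0.2 yaw_y 59.99 zax [-2.1e-03  8.0e-04 -1.0e+00] F [-0.1 -0.1 -4.4] M [ 0.01 -0.01  0.01]
tool shift mm [-0.5  0.6 13.4]
```

>>> {"op": "step_arm", "data": {
  "moves": [
    [[0,0,2],[0,0,0],30],
    [[0,0,4],[0,0,0],30],
    [[0,0,6],[0,0,0],30],
    [[0,0,6],[0,0,0],30]
  ]
}}

```text
clock: 16.63
tcp_pos: [0.5241, -0.09, 0.1009]
orientation: [0.0, 0.259, 0.966, 0.0]
wrist_force: [0.1, -0.9, -4.2]
finger_gap: 0.0351
grip_force: 62.2
```

>>> {"op": "step_arm", "data": {
  "moves": [
    [[0,0,2],[0,0,0],30],
    [[0,0,4],[0,0,0],30],
    [[0,0,5],[0,0,0],30],
    [[0,0,5],[0,0,0],30]
  ]
}}

```text
clock: 16.97
tcp_pos: [0.5239, -0.09, 0.0957]
orientation: [-0.0, 0.259, 0.966, 0.0]
wrist_force: [0.6, -0.2, -3.9]
finger_gap: 0.0351
grip_force: 62.2
```

>>> {"op": "step_arm", "data": {
  "moves": [
    [[0,0,1.5],[0,0,0],30],
    [[0,0,3],[0,0,0],30],
    [[0,0,4.5],[0,0,0],30],
    [[0,0,4.5],[0,0,0],30]
  ]
}}

```text
clock: 17.3
tcp_pos: [0.524, -0.09, 0.0913]
orientation: [-0.0, 0.259, 0.966, 0.0]
wrist_force: [-0.1, 0.3, -3.6]
finger_gap: 0.035
grip_force: 62.2
```

>>> {"op": "step_arm", "data": {
  "moves": [
    [[0,0,1],[0,0,0],30],
    [[0,0,2],[0,0,0],30],
    [[0,0,2],[0,0,0],30]
  ]
}}

```text
clock: 17.55
tcp_pos: [0.5237, -0.0902, 0.0894]
orientation: [-0.0, 0.259, 0.966, -0.0]
wrist_force: [-0.8, -1.9, -4.0]
finger_gap: 0.0349
grip_force: 62.2
```

>>> {"op": "step_arm", "data": {
  "moves": [
    [[0,0,1],[0,0,0],30],
    [[0,0,2],[0,0,0],30],
    [[0,0,2],[0,0,0],30]
  ]
}}

```text
clock: 17.8
tcp_pos: [0.5236, -0.0903, 0.0872]
orientation: [-0.0, 0.259, 0.966, -0.0]
wrist_force: [-1.9, -1.7, -2.7]
finger_gap: 0.0351
grip_force: 62.1
```

No rise in vertical force, so the keys are entering the gaps, with only a small side force. I'll ease that off and continue.

>>> {"op": "step_arm", "data": {
  "moves": [
    [[0.2,-0.8,1],[0,0,0],30],
    [[0.2,-0.8,2],[0,0,0],30],
    [[0.2,-0.8,3],[0,0,0],30],
    [[0.2,-0.8,3],[0,0,0],30]
  ]
}}

```text
clock: 18.13
tcp_pos: [0.5234, -0.0905, 0.0843]
orientation: [-0.0, 0.259, 0.966, 0.0]
wrist_force: [-1.2, -0.5, -4.0]
finger_gap: 0.0352
grip_force: 62.2
```

```bash
python3 -c "
from to import *
rep((.5239,-.0895,.0654))"
```

```text
t 18.1333 tcp [ 0.5234 -0.0905  0.0843] q6 0.2 yaw_y 59.99 zax [-2.e-04  3.e-04 -1.e+00] F [-1.2 -0.5 -4. ] M [-0.18  0.16  0.01]
tool shift mm [ 0.1  1.1 18.9]
```

>>> {"op": "step_arm", "data": {
  "moves": [
    [[0.2,-0.2,1.5],[0,0,0],30],
    [[0.2,-0.2,3],[0,0,0],30],
    [[0.2,-0.2,4.5],[0,0,0],30],
    [[0.2,-0.2,6],[0,0,0],30],
    [[0.2,-0.2,6],[0,0,0],30]
  ]
}}

```text
clock: 18.55
tcp_pos: [0.5232, -0.0906, 0.0781]
orientation: [-0.0, 0.259, 0.966, 0.0]
wrist_force: [-0.6, 0.1, -3.7]
finger_gap: 0.0349
grip_force: 62.2
```

>>> {"op": "step_arm", "data": {
  "moves": [
    [[0.2,0,1.5],[0,0,0],30],
    [[0.2,0,3],[0,0,0],30],
    [[0.2,0,4.5],[0,0,0],30],
    [[0.2,0,6],[0,0,0],30],
    [[0.2,0,6],[0,0,0],30]
  ]
}}

```text
clock: 18.97
tcp_pos: [0.5231, -0.0906, 0.0722]
orientation: [-0.0, 0.259, 0.966, 0.0]
wrist_force: [1.2, -0.7, -4.3]
finger_gap: 0.035
grip_force: 62.3
```

>>> {"op": "step_arm", "data": {
  "moves": [
    [[0,0,1.5],[0,0,0],30],
    [[0,0,3],[0,0,0],30],
    [[0,0,4.5],[0,0,0],30],
    [[0,0,4.5],[0,0,0],30]
  ]
}}

```text
clock: 19.3
tcp_pos: [0.523, -0.0906, 0.0678]
orientation: [-0.0, 0.259, 0.966, 0.0]
wrist_force: [0.6, -1.2, -4.3]
finger_gap: 0.035
grip_force: 62.3
```

>>> {"op": "step_arm", "data": {
  "moves": [
    [[0,0,0.7],[0,0,0],30],
    [[0,0,1.4],[0,0,0],30],
    [[0,0,1.4],[0,0,0],30]
  ]
}}

```text
clock: 19.55
tcp_pos: [0.5231, -0.0906, 0.0666]
orientation: [0.0, 0.259, 0.966, 0.0]
wrist_force: [0.1, 0.1, -3.6]
finger_gap: 0.0353
grip_force: 62.3
```

>>> {"op": "step_arm", "data": {
  "moves": [
    [[0,0,0.6],[0,0,0],30],
    [[0,0,1.2],[0,0,0],30],
    [[0,0,1.2],[0,0,0],30]
  ]
}}

```text
clock: 19.8
tcp_pos: [0.5231, -0.0907, 0.0655]
orientation: [0.0, 0.259, 0.966, 0.0]
wrist_force: [-0.2, -1.0, -3.3]
finger_gap: 0.035
grip_force: 62.2
```

>>> {"op": "step_arm", "data": {
  "moves": [
    [[0,0,0.5],[0,0,0],30],
    [[0,0,1],[0,0,0],30],
    [[0,0,1],[0,0,0],30]
  ]
}}

```text
clock: 20.05
tcp_pos: [0.5232, -0.0907, 0.0655]
orientation: [0.0, 0.259, 0.966, -0.0]
wrist_force: [-2.0, -0.3, 4.9]
finger_gap: 0.0352
grip_force: 63.3
```

The drum is home on the flange, with only about 9 N of contact. Releasing and retreating.

>>> {"op": "step_arm", "data": {
  "moves": [
    [[0,0,-0.7],[0,0,0],33],
    [[0,0,-0.7],[0,0,0],38],
    [[0,0,-0.7],[0,0,0],50],
    [[0,0,-0.7],[0,0,0],70],
    [[0,0,-0.7],[0,0,0],85],
    [[0,0,-0.7],[0,0,0],85],
    [[0,0,-0.7],[0,0,0],85],
    [[0,0,-0.7],[0,0,0],85]
  ],
  "grip_force": 20
}}

```text
clock: 20.72
tcp_pos: [0.5231, -0.0906, 0.0652]
orientation: [0.0, 0.259, 0.966, 0.0]
wrist_force: [0.5, 0.1, 0.5]
finger_gap: 0.0848
grip_force: 0.0
```

>>> {"op": "step_arm", "data": {
  "moves": [
    [[0,0,-10],[0,0,0],85],
    [[0,0,-30],[0,0,0],85],
    [[0,0,-60],[0,0,0],85],
    [[0,0,-95],[0,0,0],85],
    [[0,0,-130],[0,0,0],85],
    [[50,80,-150],[0,0,0],85],
    [[70,120,-150],[0,0,0],85],
    [[70,120,-150],[0,0,0],85]
  ]
}}

```text
clock: 21.38
tcp_pos: [0.523, 0.0334, 0.2156]
orientation: [0.002, 0.26, 0.966, 0.0]
wrist_force: [1.2, 0.6, 0.5]
finger_gap: 0.0848
grip_force: 0.0
```

```bash
python3 cap.py I; python3 -c "
from dump import *
d=np.array([.523,-.0897,.046]);z=np.load('I.npz')
for cam in('scene','top'):
    p=proj(cam,d+[0,0,.086])[0];q=proj(cam,d)[0];print(cam,'boss top',p,'base',q)
    t=np.linspace(0,2*np.pi,90);r=proj(cam,np.c_[d[0]+.031*np.cos(t),d[1]+.031*np.sin(t),0*t+.092]);print(r.min(0),r.max(0))
    u,v=map(int,p);dump(z[cam],u-25,u+25,v-14,v+32 if cam=='scene' else v+16)
"
```

```text
21.3833 [0.523  0.0334 0.2156] [1.600e-03 2.603e-01 9.655e-01 4.000e-04] 0.08484626224836828 [-0.09   0.206 -0.049  1.313  0.     0.437]
scene boss top [355.92301058 134.56131217] base [353.1439734  155.47458017]
[341.68006247 134.26515494] [367.47621146 155.34800311]
120 kkkkkkkkkkkkkkkkkkkkkkkkkkkkkkkkkkkkb.............
121 kkkkkkkkkkkkkkkkkkkkkbbbkkkkkkkkkkkb..............
122 kkkkkkkkkkkkkkkkkkkkb..bkkkkkkkkkkb...............
123 kkkkkkkkkkkkkkkkkkkb...bkkkkkkkgkg................
124 kkkkkkkkkkkkkkkkkkbb...kkkkkkkkggg................
125 kkkkkkkkkkkkkkkkkb.....kkkkkkkkggg................
126 kkkkkkkkkkkkkkbbb.....bkkkkkkkkggg................
127 kkkkkkkkkkkkbb........bkkkkkkkkggb................
128 kkkkkkkkkkkb..........bkkkkkkkkggb................
129 kkkkkkkkkkb..........ggkkkkkkkggg.................
130 bkkkkkkkbb..........gWWgkkkkkkggg.................
131 .bkkkkkb............WWWggkkkkkggg.................
132 bkkkkkb............gWWWWWgkkkkggW.................
133 kkkkkb.............WWWWWWgkkkkggWWg...............
134 kkkkbb............gWWWWWWgkkkkgWWWW...............
135 kk
[... 2778 characters left out ...]
gggggggggggggggggggggggggggggggggggggggg
220 gggggggggggggggggggggggggggggggggggggggggggggggggg
221 gggggggggggggggggggggggggggggggggggggggggggggggggg
222 gggggggggggggggggggggggggggggggggggggggggggggggggg
223 gggggggggggggggggggggggggggggggggggggggggggggggggg
224 gggggggggggggggggggggggggggggggggggggggggggggggggg
225 gggggggggggggggggggggggggggggggggggggggggggggggggg
226 gggggggggggggggggggggggggggggggggggggggggggggggggg
227 gggggggggggggggggggggggggggggggggggggggggggggggggg
228 gggggggggggggggggggggggggggggggggggggggggggggggggg
229 gggggggggggggggggggggggggggggggggggggggggggggggggg
230 gggggggggggggggggggggggggggggggggggggggggggggggggg
231 gggggggggggggggggggggggggggggggggggggggggggggggggg
```

The drum sits where predicted: round top at u 343-367 with its lower edge at v≈155. I'll let the arm settle and hand in.

>>> {"op": "step_arm", "data": {
  "moves": [
    [[0,0,0],[0,0,0],85],
    [[0,0,0],[0,0,0],85],
    [[0,0,0],[0,0,0],85],
    [[0,0,0],[0,0,0],85]
  ]
}}

```text
clock: 21.82
tcp_pos: [0.5222, 0.0317, 0.2132]
orientation: [-0.0, 0.26, 0.966, -0.0]
wrist_force: [-0.1, -0.1, -0.4]
finger_gap: 0.0852
grip_force: 0.0
```

```bash
python3 -c "
from workcell import env
print(env.hand_in())"
```

```text
the job is handed in; nothing more can be done
None
```

The drum is meshed and fully home on the flange, released with the arm clear at 21.8 s, and the job is handed in (no verdict was returned); seating contact was about 9 N, though an earlier touch probe pressed the drum onto the bench with about 80 N at the wrist, and I did not re-measure the spool, wax or stone at the end.

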